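# Load a filter cartridge into its dock and lock it

### The job

Lift the filter cartridge straight out of its holder and stand it upright on the free worktop, let it go and take it again by its other two sides. Lower it gently, without dropping it, into the pocket of the filter dock, its foot rib in the pocket's notch, until it sits fully home. Let go and swing the dock's lever over it until it is fully shut, without pushing the other things on the worktop about.

Things in the scene. Friction and masses are not known exactly. Their poses are not given: they have to be found in the camera images.
- cartridge_center (a point): centre (40 mm above the underside) of the loose grey filter cartridge, about 0.14 kg: an upright block, 46 mm along its x, 34 mm along its y, 80 mm tall (z up). It starts standing in the holder, where only its two x faces can be gripped; in the dock only its two y faces can. The x faces are flat and clear from 22 to 70 mm above the underside, the y faces over the whole height
- cartridge_rib (a point): front of the cartridge's key rib, 11 mm above its underside, on its -x face at the foot: 10 mm wide, 4 mm proud, from the underside to 22 mm up. On this same side the cartridge's top has a step: the topmost 10 mm are cut back by 12 mm from the -x face; dark lines mark the rest of the top
- holder_floor (a point): middle of the holder's floor, 6 mm above the worktop; the cartridge stands on it at the start, axes alike within 2 degrees. Fixed dark metal foot 76 x 76 mm with two upright cheeks, 6 mm thick, 30 mm long (along x), covering the cartridge's y faces with 3 mm play, 70 mm high above this floor; open at both x ends and above. It may be left or right of the middle, turned by any angle
- dock_pocket (a point): middle of the pocket floor in the fixed grey filter dock, 10 mm above the worktop, z up; dock base 150 mm (x) by 96 mm (y). The pocket is 49 x 37 mm; its walls reach 27 mm above this floor, the last 7 mm flared as a lead-in. A seated cartridge has its x, y, z axes along these and its centre 40 mm above this point. The dock's x axis points away from the robot within about 20 degrees
- pocket_notch (a point): middle of the notch for the key rib, 14 mm wide, in the pocket's -x wall, 10 mm above the pocket floor; axes as the dock's. The dock may be left or right of the middle; at least 150 mm of free worktop lie between dock and holder
- dock_post (a point): middle of the top of the dock's front (-x) post, 78 mm above the pocket floor. Two posts, 14 mm thick and 34 mm wide, stand at x = -36 and +36 mm of the pocket (inner faces at -29 and +29 mm), so that the cartridge's x faces are covered; the y sides are open above the pocket walls. The lever's hinge is on the back (+x) post
- lever (a joint): angle of the locking lever: 0 shut (level over the cartridge, pointing to the dock's -x, against its stop), 1.57 straight up, 2.0 to 2.4 at the start (leaning back towards +x). Friction holds it where it is left; 1 to 2 N at its end moves it. It shuts only over a cartridge that is fully home (3 mm to spare)
- lever_hinge (a point): point on the lever's hinge axis, 37 mm in +x and 87 mm above the pocket floor point; axes as the dock's, the hinge axis is y
- lever_end (a point): middle of the lever's finger pad (20 mm long, 30 mm wide, 8 mm thick), 88 mm from the hinge; the lever's end is 10 mm further on. The rest of the steel lever is 18 mm wide and 8 mm thick
- salt_shaker: salt shaker, 44 mm across, 90 mm tall, behind the middle of the work; a bystander, origin at the middle of its underside; leave it standing where it is
- pepper_mill: wooden pepper mill, 58 mm across, 170 mm tall, at the back; a bystander, origin at the middle of its underside; leave it standing where it is
- checked_cup: small checked cup upside down, 66 mm across, 53 mm tall, on the left; a bystander, origin at the middle of its underside; leave it standing where it is
- tealight: tea light, 38 mm across, 15 mm tall, behind the middle of the work; a bystander, origin at the middle of its underside; leave it standing where it is
- tumbler_1: glass upside down, 92 mm across, 104 mm tall, back left; a bystander, origin at the middle of its underside; leave it standing where it is
- mug_a: white mug with a leaf pattern, 92 mm across, 95 mm tall, on the right; a bystander, origin at the middle of its underside; leave it standing where it is

How it is judged:
On the way, in this order (a step that is already met when the one before it is completed fails the run):
1. the cartridge stands upright on the worktop, clear of holder and dock, and is let go (height (world z) of cartridge_center below 0.043 m and angle between cartridge_center's own z axis and vertical below 0.06 rad and horizontal distance between cartridge_center and holder_floor above 0.07 m and horizontal distance between cartridge_center and dock_pocket above 0.08 m and contact force between the fingers and cartridge below 0.1 N and linear speed of cartridge below 0.03 m/s), for 0.2 s.
2. the cartridge is fully home in the dock's pocket, the lever still open (z of cartridge_center in the frame of dock_pocket between 0.036 and 0.0425 m and horizontal distance between cartridge_center and dock_pocket below 0.004 m and angle between cartridge_center's own z axis and vertical below 0.06 rad and angle between the x axis of cartridge_center and the x axis of dock_pocket, either way round below 0.08 rad and value of joint lever above 1 rad), for 0.1 s.
At the end, for the whole second after the job is handed in: The cartridge sits upright in the dock's pocket the right way round, its centre 36 to 42.5 mm above the pocket floor, within 4 mm of the pocket's middle and square to it within 0.08 rad, released and at rest, and the lever is shut to within 0.06 rad (z of cartridge_center in the frame of dock_pocket between 0.036 and 0.0425 m and horizontal distance between cartridge_center and dock_pocket below 0.004 m and angle between cartridge_center's own z axis and vertical below 0.06 rad and angle between the x axis of cartridge_center and the x axis of dock_pocket, either way round below 0.08 rad and value of joint lever below 0.06 rad and linear speed of cartridge below 0.02 m/s and contact force between the fingers and cartridge below 0.1 N); the robot touches nothing.
It fails at once if the cartridge is dropped (falls faster than 0.35 m/s while not held) (linear speed of cartridge above 0.35 m/s and contact force between the fingers and cartridge below 0.1 N).
It fails at once if a bystander is pushed more than 30 mm or tipped over (distance of any of salt_shaker, pepper_mill, checked_cup, tealight, tumbler_1, mug_a from where it was at the start of the episode above 0.03 m or angle between any of salt_shaker, pepper_mill, checked_cup, tealight, tumbler_1, mug_a's own z axis and vertical above 0.5 rad).
It also fails if it takes over 72 s, if anything falls off the work surface, if the arm or the gripper's body presses on something with over 40 N, if the wrist force passes 120 N, or if a joint passes its speed limit or range.

### The arm

A 6-joint arm with a two-finger parallel gripper is mounted at the origin on a cart in front of the work surface, level with it; the furniture and walls round the work are solid. World frame = base frame: x ahead of the robot, y to its left, z up, the work surface at z = 0. Lengths are in m, angles in rad, forces in N, time in s.
With the tool pointing down it reaches from about 0.35 to 0.85 m from the base axis. Payload 8.1 kg.
Tool frame: the origin (TCP) lies midway between the tips of the shut fingers; the grasp point (between the pads) lies 19 mm behind it; z points along the fingers, x is the direction in which the jaws open and shut, and the axes are right-handed (so a half turn about z gives the same grasp; the last joint's range is limited). The gripper opens to 93 mm and grips with 3 to 60 N. Pads are 15 mm wide; open, the fingers measure 128 mm over their backs; the gripper's body (75 mm by 188 mm) begins 65 mm behind the grasp point.
Start: joints at [1.133, 0.13, 1.488, -0, 1.523, -0.085], TCP at [0.207, 0.563, 0.219] pointing down, gripper open.
Joint ranges: [-2.96, 2.96], [-0.89, 2.26], [0.02, 2.5], [-1.34, 4.48], [0, 2.73], [-2.66, 2.66]. Speed limits (rad/s): [2.39, 2.39, 2.79, 3.14, 3.14, 3.14].

### API

Orientations are given as a rotation vector (axis times angle).
In Python, from workcell import readout, eyes, order gives the robot as it stands.
- The arm moves only by the tool servo_tool, never from a script. Its argument "deltas" is a list that holds one entry, the list of rows, each a list of 7 numbers: the opening, from -1 (shut) to 1 (fully open), then the shift along the tool's x, y, z in units of 120 mm (1.0 is 120 mm), then the turn, a rotation vector about the tool's x, y, z in units of 180 degrees (1.0 is 180 degrees). A call has exactly 8 rows; each row is the pose to reach, as a shift and turn from the pose commanded when the call began, along the tool's axes at that moment, turning the shorter way round; what a row does not reach only later rows make up. A row lasts 1/10 s, in which the tool goes at most 50 mm and 8.59 degrees, less where a joint would pass 70% of its speed; a pose out of reach is approached as far as the arm can. A call with a number of a shift or a turn outside -1 to 1 is refused whole. A call with a gripper value outside its range is refused whole. The fingers move at their own pace and stop on an object; "grip_force" is the grip in N (left out, the last holds). Time passes only in rows, so rows that repeat a pose let the fingers close, or fill a call up. It gives the time, the measured TCP pose, the force and the opening at its end, in the units of the state.
- readout.read_state(): the state, without advancing time (a new reading comes with each control period).
- eyes.snapshot(name): name is "side" or "top" or "wrist"; returns a dict with "img" (480x640x3 uint8, red, green, blue), "mtx" (3x3 intrinsics, pixels), "rvec" (rotation vector, rad) and "tvec" (3), from world to camera coordinates, as OpenCV has them; the wrist camera has in their place "mount" (4x4, takes a point from camera to tool coordinates, whose origin is the TCP and whose axes are the tool frame's). Camera axes: x right, y down, z forward; pixel columns grow to the right and rows downward; lengths in m; the calibration is good to about 2 mm. A picture is of the moment at which its call begins: read the wrist's pose just before it. There is no depth.
- order.sign_off(): hands the job in, once; it reports no verdict.
The state is a dict: "t": time; "joint_pos": joint angles; "joint_vel": joint speeds; "tau": joint torques, N m; "tcp_pos": TCP position; "orientation": TCP orientation; "wrist_force": force on the tool from outside, world axes, zero at the start; "wrist_torque": the same for the moment, N m; "grip_width": opening from 0.0 (shut) to 1.0 (fully open).
Only numpy, scipy, OpenCV 4.12 (cv2) and the standard library are available. Lean on these libraries where they do the work, as an engineer would, in place of code of your own. Each camera call takes 0.05 s, during which the arm holds its last target. There are 200 camera calls.

## Working session

There is one attempt and no reset: what is moved stays moved. The work goes in short steps, Python scripts to look and compute and a tool call to move; the robot and the scene stay as the last step left them, time stands still between calls to the robot, and variables do not carry over. Pictures are saved under pics/ and viewed, about 8 in all and at most 12, crops included, and the job is handed in when it is done.

Besides the shell and the picture viewer there is one more tool, called after "Emit:" by a JSON object that holds its "api" and its "payload". servo_tool: Moves the arm, as the interface text tells. Its arguments: {"type":"object","properties":{"deltas":{"type":"array","items":{"type":"array","items":{"type":"array","items":{"type":"number","minimum":-1,"maximum":1}}}},"grip_force":{"type":"number"}},"required":["deltas"]}

```bash
mkdir -p pics; ls; cat > h.py <<'E'
import numpy as np, cv2
from scipy.spatial.transform import Rotation as R
from workcell import readout, eyes, order
def cam(name):
    st=readout.read_state(); d=eyes.snapshot(name)
    K=np.array(d["mtx"],float)
    if "mount" in d:
        T=np.eye(4);T[:3,:3]=R.from_rotvec(st["orientation"]).as_matrix();T[:3,3]=st["tcp_pos"]
        M=T@np.array(d["mount"]); Rw=M[:3,:3]; c=M[:3,3]
    else:
        Rc=R.from_rotvec(np.ravel(d["rvec"])).as_matrix(); Rw=Rc.T; c=-Rc.T@np.ravel(d["tvec"])
    return d["img"],K,Rw,c
def save(name,c):
    img,K,Rw,p=c; cv2.imwrite(f"pics/{name}.png",img[:,:,::-1]); np.savez(f"pics/{name}.npz",img=img,K=K,Rw=Rw,c=p)
def load(name):
    d=np.load(f"pics/{name}.npz"); return d["img"],d["K"],d["Rw"],d["c"]
def ray(c,uv):
    _,K,Rw,p=c; d=Rw@np.linalg.solve(K,[uv[0],uv[1],1.]); return p,d/np.linalg.norm(d)
def plane(c,uv,z):
    p,d=ray(c,uv); return p+d*(z-p[2])/d[2]
def proj(c,X):
    _,K,Rw,p=c; q=K@(Rw.T@(np.asarray(X,float)-p)); return q[:2]/q[2]
def tri(c1,u1,c2,u2):
    p,d=ray(c1,u1); q,e=ray(c2,u2)
    s=np.linalg.lstsq(np.c_[d,-e],q-p,rcond=None)[0]; a=p+s[0]*d; b=q+s[1]*e
    return (a+b)/2,np.linalg.norm(a-b)
E
python3 - <<'E'
from h import *
for n in("side","top","wrist"):
    c=cam(n); save(n+"0",c); print(n,c[3].round(3),c[2][:,2].round(2),c[1][0,0])
st=readout.read_state(); print(st)
E
```

```text
pics
side [ 0.304 -1.094  0.946] [ 0.16  0.78 -0.61] 606.9649997716936
top [ 0.28  -0.004  1.526] [ 0.16 -0.   -0.99] 577.0044299956777
wrist [0.127 0.591 0.383] [ 0.28 -0.11 -0.95] 413.5957508960535
{'t': 0.15, 'joint_pos': array([ 1.13260560e+00,  1.30985430e-01,  1.48903279e+00, -4.41684182e-06,
        1.52298633e+00, -8.54088435e-02]), 'joint_vel': array([ 8.15581769e-05, -9.98052455e-04, -4.89626423e-03,  1.71982630e-04,
       -2.42314287e-04,  1.03294849e-03]), 'tau': array([ 2.15018823e-03, -5.60481584e+01, -4.92331374e+01,  7.69213331e-02,
        3.08271626e-02, -1.46828870e-04]), 'tcp_pos': array([0.20710596, 0.56265866, 0.21782775]), 'orientation': array([ 2.57620280e+00,  1.79675284e+00, -1.91677509e-03]), 'wrist_force': array([-0.70090657, -0.05121743, -0.61588007]), 'wrist_torque': array([ 0.0150168 , -0.06455415,  0.01771391]), 'grip_width': 1.0026655540363365}
```

View pics/top0.png

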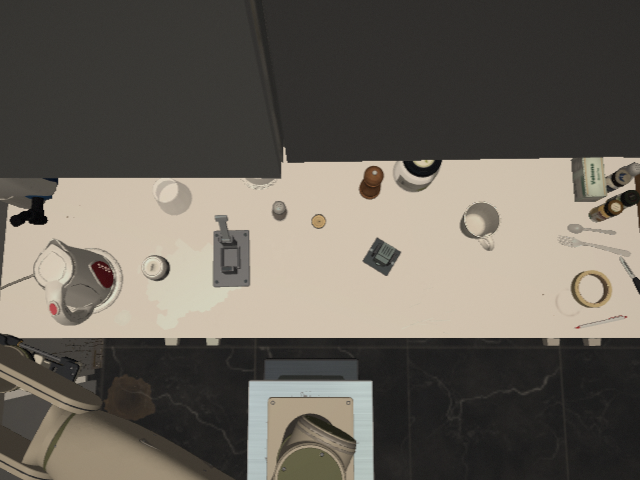

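View pics/side0.png

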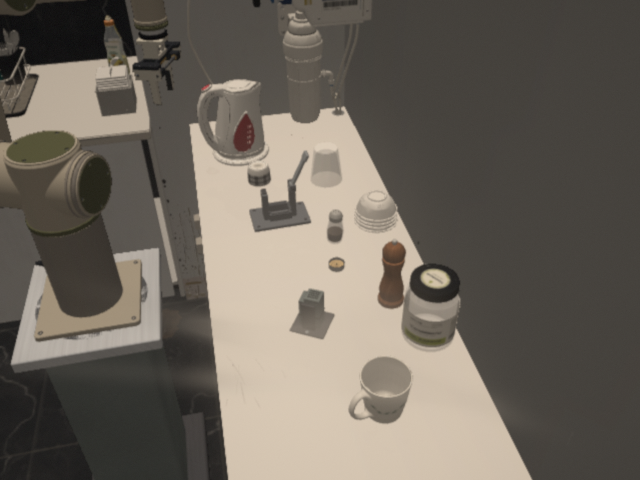

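The top view (image up = +x, right = −y) shows the dock at about (231,258) with its lever leaning back to (221,218), and the holder with the cartridge at (382,256). The side view shows the dock at (280,205) and the holder at (312,315). Next I get coarse positions.

```bash
python3 - <<'E'
from h import *
c=load("top0")
for n,uv,z in(("dock",(231,258),.01),("leverend",(221,218),.16),("holder",(382,256),.006),("top cart",(384,254),.086),("salt",(279,210),.08),("tea",(318,221),.015),("mill",(371,175),.17),("cup",(155,267),.05),("tumb",(172,195),.1),("mug",(480,220),.095),("edge",(300,338),0)):
    print(n,plane(c,uv,z).round(3))
for n,b in(("top0",(330,205,440,300)),("top0",(180,195,280,300)),("side0",(270,270,350,350)),("side0",(235,140,330,240))):
    pass
a=load("top0")[0]; s=load("side0")[0]
t=[cv2.resize(x,(400,300),interpolation=cv2.INTER_CUBIC) for x in (a[220:295,330:430],a[205:295,172:292],s[275:350,262:362],s[145:235,230:350])]
cv2.imwrite("pics/m.png",np.vstack([np.hstack(t[:2]),np.hstack(t[2:])])[:,:,::-1])
st=readout.read_state();print(R.from_rotvec(st["orientation"]).as_matrix().round(3))
print(eyes.snapshot("wrist")["mount"])
E
```

```text
dock [0.464 0.209 0.01 ]
leverend [0.543 0.214 0.16 ]
holder [ 0.471 -0.191  0.006]
top cart [ 0.466 -0.186  0.086]
salt [0.579 0.08  0.08 ]
tea [ 0.563 -0.021  0.015]
mill [ 0.648 -0.148  0.17 ]
cup [0.436 0.398 0.05 ]
tumb [0.613 0.35  0.1  ]
mug [ 0.552 -0.429  0.095]
edge [0.256 0.026 0.   ]
[[ 0.346  0.938 -0.001]
 [ 0.938 -0.346 -0.001]
 [-0.001 -0.    -1.   ]]
[[ 9.99999858e-01  5.31860218e-04  1.96068167e-05 -7.10532605e-04]
 [-5.13047271e-04  9.53519436e-01  3.01331083e-01 -8.46916788e-02]
 [ 1.41570535e-04 -3.01331051e-01  9.53519574e-01 -1.65749845e-01]
 [ 0.00000000e+00  0.00000000e+00  0.00000000e+00  1.00000000e+00]]
```

View pics/m.png

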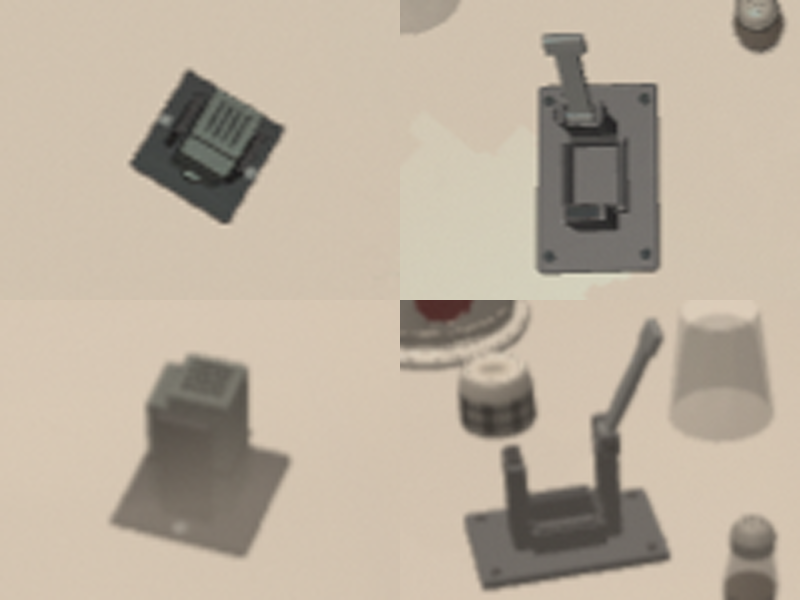

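The crops show the cartridge's step side facing the robot, slightly left, so its +x is at about −30°. The dock's +x is close to world +x. I move the wrist camera over the dock first.

Emit:
{"api": "servo_tool", "payload": {"deltas": [[[1, -0.35, 0.45, -0.07, 0, 0, 0], [1, -0.7, 0.9, -0.14, 0, 0, 0], [1, -0.7, 0.9, -0.14, 0, 0, 0], [1, -0.7, 0.9, -0.14, 0, 0, 0], [1, -0.7, 0.9, -0.14, 0, 0, 0], [1, -0.7, 0.9, -0.14, 0, 0, 0], [1, -0.7, 0.9, -0.14, 0, 0, 0], [1, -0.7, 0.9, -0.14, 0, 0, 0]]], "grip_force": 15}}

```text
t: 1.0
tcp_pos: [0.2789, 0.4475, 0.235]
orientation: [2.575, 1.799, -0.001]
wrist_force: [0.5, 0.9, -0.6]
grip_width: 1.0
```

Emit:
{"api": "servo_tool", "payload": {"deltas": [[[1, -0.35, 0.45, -0.07, 0, 0, 0], [1, -0.7, 0.9, -0.14, 0, 0, 0], [1, -0.7, 0.9, -0.14, 0, 0, 0], [1, -0.7, 0.9, -0.14, 0, 0, 0], [1, -0.7, 0.9, -0.14, 0, 0, 0], [1, -0.7, 0.9, -0.14, 0, 0, 0], [1, -0.7, 0.9, -0.14, 0, 0, 0], [1, -0.7, 0.9, -0.14, 0, 0, 0]]]}}

```text
t: 1.8
tcp_pos: [0.3513, 0.3316, 0.2519]
orientation: [-2.575, -1.799, 0.001]
wrist_force: [-0.5, -0.3, -0.5]
grip_width: 0.998
```

Emit:
{"api": "servo_tool", "payload": {"deltas": [[[1, -0.35, 0.45, -0.07, 0, 0, -0.04], [1, -0.7, 0.9, -0.14, 0, 0, -0.08], [1, -0.7, 0.9, -0.14, 0, 0, -0.112], [1, -0.7, 0.9, -0.14, 0, 0, -0.112], [1, -0.7, 0.9, -0.14, 0, 0, -0.112], [1, -0.7, 0.9, -0.14, 0, 0, -0.112], [1, -0.7, 0.9, -0.14, 0, 0, -0.112], [1, -0.7, 0.9, -0.14, 0, 0, -0.112]]]}}

```text
t: 2.6
tcp_pos: [0.4236, 0.2156, 0.2688]
orientation: [-2.221, -2.222, 0.0]
wrist_force: [-0.1, 0.4, 0.1]
grip_width: 1.0
```

```bash
cat >> h.py <<'E'
def info():
    s=readout.read_state(); M=R.from_rotvec(s["orientation"]).as_matrix()
    print("t",round(s["t"],2),"tcp",s["tcp_pos"].round(4),"az",np.degrees(np.arctan2(M[1,0],M[0,0])).round(2),"tilt",M[:2,2].round(4),"F",s["wrist_force"].round(1),"g",round(s["grip_width"],3),"q",s["joint_pos"].round(2))
    return s,M
def mv(pos,az):
    "tool-frame shift (120 mm units) and turn (180 deg units) from the measured pose to pos, tool down, jaws at az deg"
    s,M=info(); a=np.radians(az)
    x=np.array([np.cos(a),np.sin(a),0]); T=np.c_[x,np.cross([0,0,-1],x),[0,0,-1]]
    print("shift",(M.T@(np.array(pos)-s["tcp_pos"])/.12).round(3),"turn",(R.from_matrix(M.T@T).as_rotvec()/np.pi).round(4))
E
python3 - <<'E'
from h import *
info(); save("w1",cam("wrist"))
E
```

```text
t 2.6 tcp [0.4236 0.2156 0.2688] az 90.03 tilt [-0.0004 -0.    ] F [-0.1  0.4  0.1] g 1.0 q [ 0.36 -0.23  1.74  0.    1.63 -1.21]
```

View pics/w1.png

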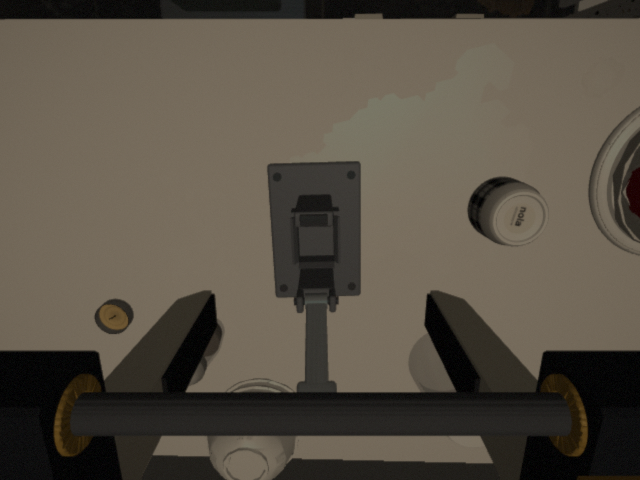

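The wrist view shows the dock base with corners near (268,165), (359,162), (361,296) and (277,297). The pocket is at about (315,240), and the lever runs down from (315,300) to the pad at (317,388). I take a second dock view on the way to the holder.

Emit:
{"api": "servo_tool", "payload": {"deltas": [[[1, -0.4, 0, 0, 0, 0, 0], [1, -0.8, 0, 0, 0, 0, 0], [1, -0.8, 0, 0, 0, 0, 0], [1, -0.8, 0, 0, 0, 0, 0], [1, -0.8, 0, 0, 0, 0, 0], [1, -0.8, 0, 0, 0, 0, 0], [1, -0.8, 0, 0, 0, 0, 0], [1, -0.8, 0, 0, 0, 0, 0]]]}}

```text
t: 3.45
tcp_pos: [0.4241, 0.1194, 0.2689]
orientation: [-2.221, -2.222, 0.0]
wrist_force: [0.2, 0.2, 0.5]
grip_width: 0.997
```

```bash
python3 - <<'E'
from h import *
info(); save("w2",cam("wrist"))
t=[]
for n,(x0,y0,x1,y1) in(("w1",(255,150,375,310)),("w2",None or (0,0,0,0))):
    c=load(n); hsv=cv2.cvtColor(c[0],cv2.COLOR_RGB2HSV)
    X0=proj(c,(.464,.209,.02)); u,v=X0.astype(int); print(n,u,v)
    cr=c[0][v-75:v+75,u-50:u+50]; t.append(cv2.resize(np.clip(cr.astype(float)*1.8,0,255).astype(np.uint8),(400,600),interpolation=cv2.INTER_CUBIC)); print("origin",u-50,v-75,"scale 4")
    sat=hsv[:,:,1]; print("base",hsv[v-60,u-28],"table",hsv[v,u+70])
cv2.imwrite("pics/d12.png",np.hstack(t)[:,:,::-1])
E
```

```text
t 3.45 tcp [0.4241 0.1194 0.2689] az 90.03 tilt [-0.0002  0.    ] F [0.2 0.2 0.5] g 0.997 q [ 0.16 -0.33  1.83  0.    1.64 -1.41]
w1 314 235
origin 264 160 scale 4
base [15 34 60] table [ 18  55 120]
w2 406 235
origin 356 160 scale 4
base [19 32 63] table [ 18  54 117]
```

View pics/d12.png

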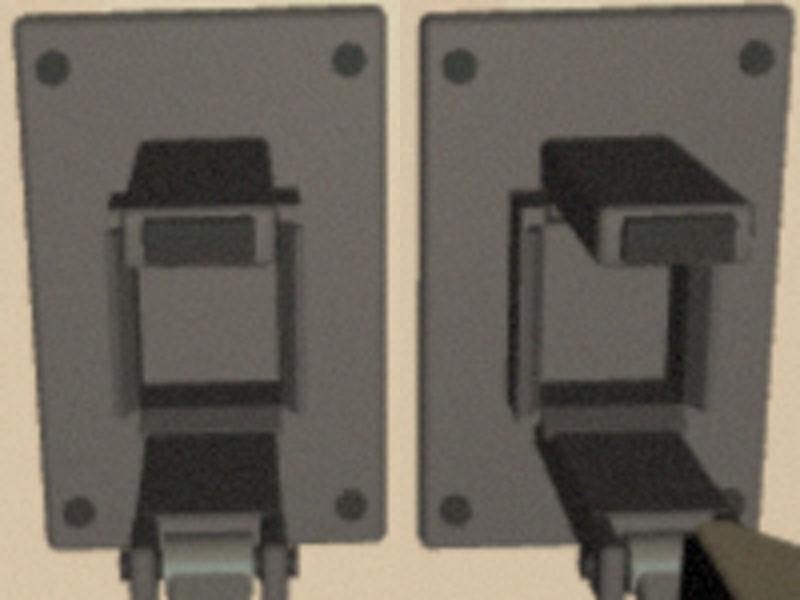

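Both crops show the base's four screw heads, the front post top and the pocket floor clearly. Crop pixels at 4x: in w1 the screws are (52,68), (349,60), (79,512) and (351,505), and the post top is centred at (200,237).

```bash
python3 - <<'E'
from h import *
c1,c2=load("w1"),load("w2")
f=lambda p,o:(p[0]/4+o-.375,p[1]/4+160-.375)
P=[("s1",(52,68),(60,67)),("s2",(349,60),(357,59)),("s3",(79,512),(56,511)),("post",(200,237),(276,236)),("pTL",(125,208),(208,208)),("pTR",(275,207),(350,207)),("pBL",(127,266),(200,264)),("pBR",(271,266),(342,263)),("floorBL",(141,383),(141,382)),("bTL",(16,17),(20,17)),("bTR",(385,8),(393,8)),("bBL",(48,547),(20,547))]
D={}
for n,a,b in P:
    X,e=tri(c1,f(a,264),c2,f(b,356)); D[n]=X; print(n,X.round(4),"gap",round(e,4))
# base corners on base-top plane
for c,o,pts in((c1,264,[(16,17),(385,8),(48,547),(385,542)]),(c1,264,[(52,68),(349,60),(79,512),(351,505)]),(c2,356,[(60,67),(357,59),(56,511)])):
    q=[plane(c,f(p,o),.010) for p in pts]; q=np.array(q); print(q.round(4).tolist(),"ctr",((q[1]+q[2])/2).round(4),"L",np.linalg.norm(q[2]-q[0]).round(4),"W",np.linalg.norm(q[1]-q[0]).round(4),"az",np.degrees(np.arctan2(*(q[2]-q[0])[1::-1])).round(2),"azW",np.degrees(np.arctan2(*(q[1]-q[0])[1::-1])).round(2)-90)
for s in ("pTL","pTR","pBL","pBR"): pass
p=np.mean([D[s] for s in("pTL","pTR","pBL","pBR")],0); print("post mean",p.round(4))
E
```

```text
s1 [0.4038 0.1702 0.0111] gap 0.0001
s2 [0.4018 0.2462 0.0104] gap 0.0001
s3 [0.5277 0.1739 0.0103] gap 0.0001
post [0.4288 0.2092 0.087 ] gap 0.0002
pTL [0.4216 0.1933 0.0905] gap 0.0004
pTR [0.4228 0.2255 0.0842] gap 0.0004
pBL [0.4353 0.1932 0.0865] gap 0.0001
pBR [0.4356 0.2247 0.0848] gap 0.0003
floorBL [0.4837 0.1926 0.0267] gap 0.0001
bTL [0.392  0.1604 0.0026] gap 0.0004
bTR [0.3892 0.2554 0.0065] gap 0.0004
bBL [0.5401 0.1645 0.0071] gap 0.0004
[[0.3909, 0.1614, 0.01], [0.3886, 0.2551, 0.01], [0.5385, 0.1648, 0.01], [0.5369, 0.2595, 0.01]] ctr [0.4635 0.21   0.01  ] L 0.1476 W 0.0938 az 1.35 azW 1.4399999999999977
[[0.4039, 0.1701, 0.01], [0.4018, 0.2463, 0.01], [0.5278, 0.1738, 0.01], [0.5256, 0.2497, 0.01]] ctr [0.4648 0.2101 0.01  ] L 0.124 W 0.0762 az 1.72 azW 1.5999999999999943
[[0.404, 0.1704, 0.01], [0.4019, 0.2464, 0.01], [0.5279, 0.1739, 0.01]] ctr [0.4649 0.2101 0.01  ] L 0.1239 W 0.076 az 1.64 azW 1.6099999999999994
post mean [0.4288 0.2092 0.0865]
```

The dock checks out. The pocket is at (0.4648, 0.2101), az 1.6°, with the screws, base and post agreeing within 1 mm, and the post top measures 87 mm against 88 mm expected. Now over to the holder.

Emit:
{"api": "servo_tool", "payload": {"deltas": [[[1, -0.4, 0.05, 0, 0, 0, 0.045], [1, -0.8, 0.1, 0, 0, 0, 0.09], [1, -1, 0.12, 0, 0, 0, 0.135], [1, -1, 0.12, 0, 0, 0, 0.18], [1, -1, 0.12, 0, 0, 0, 0.225], [1, -1, 0.12, 0, 0, 0, 0.27], [1, -1, 0.12, 0, 0, 0, 0.315], [1, -1, 0.12, 0, 0, 0, 0.333]]]}}

```text
t: 4.3
tcp_pos: [0.4385, -0.0012, 0.269]
orientation: [-3.037, -0.805, 0.0]
wrist_force: [-0.4, 0.4, 0.1]
grip_width: 1.0
```

Emit:
{"api": "servo_tool", "payload": {"deltas": [[[1, -0.15, 0.35, 0, 0, 0, 0.045], [1, -0.34, 0.72, 0, 0, 0, 0.09], [1, -0.34, 0.72, 0, 0, 0, 0.135], [1, -0.34, 0.72, 0, 0, 0, 0.18], [1, -0.34, 0.72, 0, 0, 0, 0.225], [1, -0.34, 0.72, 0, 0, 0, 0.27], [1, -0.34, 0.72, 0, 0, 0, 0.315], [1, -0.34, 0.72, 0, 0, 0, 0.333]]]}}

```text
t: 5.1
tcp_pos: [0.4464, -0.0964, 0.269]
orientation: [-3.033, 0.819, 0.0]
wrist_force: [-0.9, -0.0, -0.0]
grip_width: 1.0
```

```bash
python3 - <<'E'
from h import *
info(); save("w3",cam("wrist"))
E
```

```text
t 5.1 tcp [ 0.4464 -0.0964  0.269 ] az -30.22 tilt [-0.0001  0.0001] F [-0.9 -0.  -0. ] g 1.0 q [-0.33 -0.28  1.79  0.    1.63  0.2 ]
```

Emit:
{"api": "servo_tool", "payload": {"deltas": [[[1, 0.25, 0.33, 0, 0, 0, 0], [1, 0.5, 0.66, 0, 0, 0, 0], [1, 0.5, 0.66, 0, 0, 0, 0], [1, 0.5, 0.66, 0, 0, 0, 0], [1, 0.5, 0.66, 0, 0, 0, 0], [1, 0.5, 0.66, 0, 0, 0, 0], [1, 0.5, 0.66, 0, 0, 0, 0], [1, 0.5, 0.66, 0, 0, 0, 0]]]}}

```text
t: 5.95
tcp_pos: [0.459, -0.1945, 0.2693]
orientation: [3.035, -0.809, 0.001]
wrist_force: [-0.2, 0.4, 0.4]
grip_width: 0.998
```

```bash
python3 - <<'E'
from h import *
info(); save("w4",cam("wrist"))
t=[]
for n in("w3","w4"):
    c=load(n); u,v=proj(c,(.468,-.188,.04)).astype(int); x,y=np.clip(u-60,0,520),np.clip(v-70,0,340)
    print(n,"origin",x,y,"scale 3.33")
    cr=c[0][y:y+140,x:x+120]; t.append(cv2.resize(np.clip(cr.astype(float)*1.8,0,255).astype(np.uint8),(400,467),interpolation=cv2.INTER_CUBIC))
cv2.imwrite("pics/h34.png",np.hstack(t)[:,:,::-1])
E
```

```text
t 5.95 tcp [ 0.459  -0.1945  0.2693] az -29.86 tilt [ 0.0004 -0.0002] F [-0.2  0.4  0.4] g 0.998 q [-0.5  -0.16  1.69  0.    1.62  0.02]
w3 origin 323 196 scale 3.33
w4 origin 265 120 scale 3.33
```

View pics/h34.png

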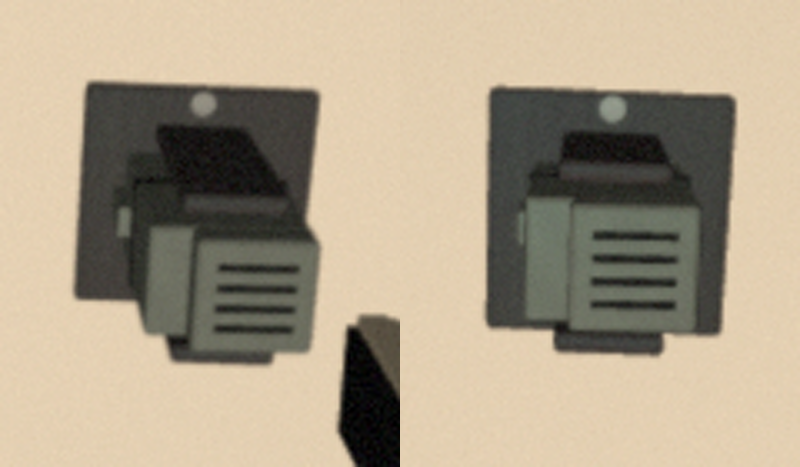

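The crops show the cartridge with its step and rib to the left (−x) and its axes close to the tool's. In crop pixels the raised top's corners are w3 (200,237), (318,243), (307,352), (190,352) and w4 (172,204), (300,207), (295,332), (170,332).

```bash
python3 - <<'E'
from h import *
c3,c4=load("w3"),load("w4"); s=120/400
f=lambda p,o:(p[0]*s+o[0]-.35,p[1]*s+o[1]-.35)
A=[(200,237),(318,243),(307,352),(190,352)];B=[(172,204),(300,207),(295,332),(170,332)]
T=[tri(c3,f(a,(323,196)),c4,f(b,(265,120))) for a,b in zip(A,B)]
for X,e in T: print(X.round(4),round(e,4))
az=lambda v:np.degrees(np.arctan2(v[1],v[0])).round(2)
for c,o,P in((c3,(323,196),A),(c4,(265,120),B)):
    q=np.array([plane(c,f(p,o),.086) for p in P]); m=q.mean(0)
    print("mean",m.round(4),"sizes",[np.linalg.norm(q[i]-q[i-1]).round(4) for i in range(4)],"azx",az(q[1]-q[0]),az(q[2]-q[3]),"azy",az(q[0]-q[3])-90,az(q[1]-q[2])-90)
# foot corners z=.006
for c,o,P in((c3,(323,196),[(88,83),(319,93),(75,298)]),(c4,(265,120),[(90,88),(335,97),(320,334),(87,326)])):
    q=np.array([plane(c,f(p,o),.006) for p in P]); print("foot ctr",((q[0]+q[2])/2 if len(P)==4 else (q[1]+q[2])/2).round(4),az(q[1]-q[0]),az(q[0]-q[-1])-90,np.linalg.norm(q[1]-q[0]).round(4))
# step left edge in w4 z=.076
q=[plane(c4,f(p,(265,120)),.076) for p in((127,197),(126,320))]; print("left face",np.round(q,4), "az",az(q[0]-q[1])-90)
E
```

```text
[ 0.469  -0.1702  0.0829] 0.0001
[ 0.4965 -0.1868  0.0852] 0.001
[ 0.4796 -0.2156  0.0833] 0.0012
[ 0.4511 -0.1993  0.0829] 0.0009
mean [ 0.4738 -0.1919  0.086 ] sizes [np.float64(0.0342), np.float64(0.0321), np.float64(0.0325), np.float64(0.0325)] azx -33.3 -30.2 azy -32.25 -31.509999999999998
mean [ 0.4746 -0.1924  0.086 ] sizes [np.float64(0.0335), np.float64(0.0325), np.float64(0.0328), np.float64(0.0327)] azx -31.18 -29.84 azy -30.89 -30.68
foot ctr [ 0.4695 -0.1889  0.006 ] -32.75 -32.35 0.0745
foot ctr [ 0.4702 -0.1892  0.006 ] -31.89 -31.759999999999998 0.0747
left face [[ 0.459  -0.1637  0.076 ]
 [ 0.442  -0.192   0.076 ]] az -31.03
```

The cartridge is at (0.4695, −0.189), az ≈ −31.3°, and the top triangulates to 83–85 mm against 86 mm expected. The foot centre agrees within 1 mm. I descend and grip the x faces.

Emit:
{"api": "servo_tool", "payload": {"deltas": [[[1, 0.053, -0.083, 0.35, 0, 0, 0.008], [1, 0.053, -0.083, 0.7, 0, 0, 0.008], [1, 0.053, -0.083, 1, 0, 0, 0.008], [1, 0.053, -0.083, 1, 0, 0, 0.008], [1, 0.053, -0.083, 1, 0, 0, 0.008], [1, 0.053, -0.083, 1, 0, 0, 0.008], [1, 0.053, -0.083, 1, 0, 0, 0.008], [1, 0.053, -0.083, 1, 0, 0, 0.008]]]}}

```text
t: 6.8
tcp_pos: [0.4704, -0.1903, 0.1511]
orientation: [3.024, -0.849, 0.005]
wrist_force: [0.2, -0.9, 0.7]
grip_width: 1.0
```

```bash
python3 - <<'E'
from h import *
mv((.4695,-.189,.037),-31.3)
E
```

```text
t 6.8 tcp [ 0.4704 -0.1903  0.1511] az -31.38 tilt [ 0.0029 -0.0015] F [ 0.2 -0.9  0.7] g 1.0 q [-0.49 -0.08  1.83  0.    1.39  0.06]
shift [-0.015 -0.005  0.95 ] turn [-0.0001 -0.001  -0.0004]
```

Emit:
{"api": "servo_tool", "payload": {"deltas": [[[1, -0.01, -0.005, 0.2, 0, 0, 0], [1, -0.01, -0.005, 0.4, 0, 0, 0], [1, -0.01, -0.005, 0.6, 0, 0, 0], [1, -0.01, -0.005, 0.75, 0, 0, 0], [1, -0.01, -0.005, 0.88, 0, 0, 0], [1, -0.01, -0.005, 0.95, 0, 0, 0], [1, -0.01, -0.005, 0.95, 0, 0, 0], [1, -0.01, -0.005, 0.95, 0, 0, 0]]]}}

```text
t: 7.6
tcp_pos: [0.4692, -0.1889, 0.0359]
orientation: [3.024, -0.849, 0.002]
wrist_force: [0.1, 0.5, -0.0]
grip_width: 0.997
```

Emit:
{"api": "servo_tool", "payload": {"deltas": [[[-0.4, 0, 0, 0, 0, 0, 0], [-1, 0, 0, 0, 0, 0, 0], [-1, 0, 0, 0, 0, 0, 0], [-1, 0, 0, 0, 0, 0, 0], [-1, 0, 0, 0, 0, 0, 0], [-1, 0, 0, 0, 0, 0, 0], [-1, 0, 0, 0, 0, 0, 0], [-1, 0, 0, 0, 0, 0, 0]]], "grip_force": 20}}

```text
t: 8.4
tcp_pos: [0.4686, -0.1886, 0.0351]
orientation: [3.025, -0.849, 0.0]
wrist_force: [0.9, -0.3, -0.1]
grip_width: 0.494
```

```bash
python3 - <<'E'
from h import *
info()
E
```

```text
t 8.4 tcp [ 0.4686 -0.1886  0.0351] az -31.37 tilt [ 0.0001 -0.0001] F [ 0.9 -0.3 -0.1] g 0.494 q [-0.48  0.05  1.93 -0.    1.17  0.06]
```

The grip width of 0.494 is 45.9 mm, matching the 46 mm x size. I lift straight up, carry the cartridge to the free worktop and turn it to the dock's azimuth.

Emit:
{"api": "servo_tool", "payload": {"deltas": [[[-1, 0, 0, -0.12, 0, 0, 0], [-1, 0, 0, -0.3, 0, 0, 0], [-1, 0, 0, -0.5, 0, 0, 0], [-1, 0, 0, -0.7, 0, 0, 0], [-1, 0, 0, -0.85, 0, 0, 0], [-1, 0, 0, -0.85, 0, 0, 0], [-1, 0, 0, -0.85, 0, 0, 0], [-1, 0, 0, -0.85, 0, 0, 0]]]}}

```text
t: 9.2
tcp_pos: [0.4677, -0.1882, 0.1358]
orientation: [-3.024, 0.849, 0.003]
wrist_force: [-0.5, 0.7, -1.9]
grip_width: 0.487
```

Emit:
{"api": "servo_tool", "payload": {"deltas": [[[-1, -0.12, -0.12, 0, 0, 0, 0], [-1, -0.3, -0.3, 0, 0, 0, 0], [-1, -0.45, -0.45, 0, 0, 0, 0], [-1, -0.6, -0.6, 0, 0, 0, 0], [-1, -0.6, -0.6, 0, 0, 0, 0], [-1, -0.6, -0.6, 0, 0, 0, 0], [-1, -0.6, -0.6, 0, 0, 0, 0], [-1, -0.6, -0.6, 0, 0, 0, 0]]]}}

```text
t: 10.0
tcp_pos: [0.4446, -0.0903, 0.1367]
orientation: [3.024, -0.851, -0.001]
wrist_force: [0.3, -0.2, -1.1]
grip_width: 0.494
```

Emit:
{"api": "servo_tool", "payload": {"deltas": [[[-1, -0.12, -0.12, 0, 0, 0, -0.03], [-1, -0.3, -0.3, 0, 0, 0, -0.06], [-1, -0.45, -0.45, 0, 0, 0, -0.09], [-1, -0.6, -0.6, 0, 0, 0, -0.12], [-1, -0.6, -0.6, 0, 0, 0, -0.15], [-1, -0.6, -0.6, 0, 0, 0, -0.183], [-1, -0.6, -0.6, 0, 0, 0, -0.183], [-1, -0.6, -0.6, 0, 0, 0, -0.183]]]}}

```text
t: 10.8
tcp_pos: [0.4207, 0.0089, 0.137]
orientation: [3.141, 0.037, -0.0]
wrist_force: [-0.0, 0.3, -0.7]
grip_width: 0.496
```

```bash
python3 - <<'E'
from h import *
mv((.42,.01,.0295),1.6)
E
```

```text
t 10.8 tcp [0.4207 0.0089 0.137 ] az 1.35 tilt [-0.0002 -0.0001] F [-0.   0.3 -0.7] g 0.496 q [-0.1  -0.32  2.06 -0.    1.4  -0.12]
shift [-0.006 -0.009  0.896] turn [ 0.      0.     -0.0014]
```

Emit:
{"api": "servo_tool", "payload": {"deltas": [[[-1, 0, 0, 0.15, 0, 0, 0], [-1, 0, 0, 0.35, 0, 0, 0], [-1, 0, 0, 0.55, 0, 0, 0], [-1, 0, 0, 0.7, 0, 0, 0], [-1, 0, 0, 0.8, 0, 0, 0], [-1, 0, 0, 0.86, 0, 0, 0], [-1, 0, 0, 0.88, 0, 0, 0], [-1, 0, 0, 0.895, 0, 0, 0]]]}}

```text
t: 11.6
tcp_pos: [0.4212, 0.0092, 0.0301]
orientation: [3.141, 0.042, 0.001]
wrist_force: [0.2, 0.5, -2.2]
grip_width: 0.491
```

```bash
python3 - <<'E'
from h import *
info()
E
```

```text
t 11.6 tcp [0.4212 0.0092 0.0301] az 1.53 tilt [ 0.0009 -0.0001] F [ 0.2  0.5 -2.2] g 0.491 q [-0.1  -0.18  2.16 -0.    1.17 -0.13]
```

Emit:
{"api": "servo_tool", "payload": {"deltas": [[[-1, 0, 0, 0.005, 0, 0, 0], [-1, 0, 0, 0.005, 0, 0, 0], [-0.01, 0, 0, 0.005, 0, 0, 0], [0.2, 0, 0, 0.005, 0, 0, 0], [0.6, 0, 0, 0.005, 0, 0, 0], [1, 0, 0, 0.005, 0, 0, 0], [1, 0, 0, 0.005, 0, 0, 0], [1, 0, 0, 0.005, 0, 0, 0]]]}}

```text
t: 12.4
tcp_pos: [0.4207, 0.0093, 0.0291]
orientation: [3.141, 0.043, 0.0]
wrist_force: [-0.9, 0.0, 0.4]
grip_width: 0.873
```

Emit:
{"api": "servo_tool", "payload": {"deltas": [[[1, 0, 0, -0.2, 0, 0, 0], [1, 0, 0, -0.5, 0, 0, 0], [1, 0, 0, -0.8, 0, 0, 0], [1, 0, 0, -1, 0, 0, 0], [1, 0, 0, -1, 0, 0, 0], [1, 0, 0, -1, 0, 0, 0], [1, 0, 0, -1, 0, 0, 0], [1, 0, 0, -1, 0, 0, 0]]]}}

```text
t: 13.2
tcp_pos: [0.4195, 0.0094, 0.1474]
orientation: [-3.141, -0.043, 0.004]
wrist_force: [0.3, 0.5, -0.8]
grip_width: 1.003
```

```bash
python3 - <<'E'
from h import *
info(); save("w5",cam("wrist")); c=load("w5")
cr=c[0][100:340,160:480]; cv2.imwrite("pics/w5c.png",cv2.resize(np.clip(cr.astype(float)*1.8,0,255).astype(np.uint8),(800,600),interpolation=cv2.INTER_CUBIC)[:,:,::-1])
E
```

```text
t 13.2 tcp [0.4195 0.0094 0.1474] az 1.57 tilt [-0.0029  0.0003] F [ 0.3  0.5 -0.8] g 1.003 q [-0.1  -0.33  2.05 -0.    1.43 -0.13]
```

View pics/w5c.png

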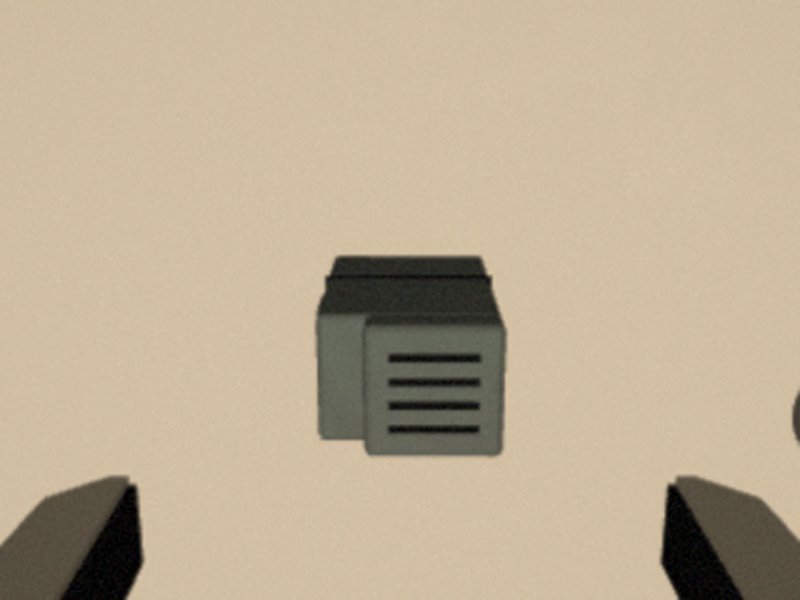

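The cartridge stands upright and free. Its raised top spans crop (364,325) to (503,456), with the step still on the −x side. I measure its pose for the regrasp.

```bash
python3 - <<'E'
from h import *
c=load("w5"); P=[(364,324),(505,326),(502,456),(366,456)]
q=np.array([plane(c,(u/2.5+160-.3,v/2.5+100-.3),.08) for u,v in P])
az=lambda v:np.degrees(np.arctan2(v[1],v[0])).round(2)
print(q.round(4).tolist(),"mean",q.mean(0).round(4),"azx",az(q[1]-q[0]),az(q[2]-q[3]),"azy",az(q[0]-q[3])-90,az(q[1]-q[2])-90)
m=q.mean(0)-.006*np.array([1,.027,0]); print("center",m.round(4))
mv((.4207,.0093,.15),91.6)
E
```

```text
[[0.4096, 0.0263, 0.08], [0.4426, 0.0268, 0.08], [0.4438, -0.0062, 0.08], [0.4106, -0.0072, 0.08]] mean [0.4267 0.01   0.08  ] azx 0.79 1.66 azy 1.7999999999999972 2.049999999999997
center [0.4207 0.0098 0.08  ]
t 13.25 tcp [0.4196 0.0094 0.1476] az 1.57 tilt [-0.0026  0.0003] F [ 0.9 -0.4 -0.5] g 0.997 q [-0.1  -0.33  2.05  0.    1.43 -0.13]
shift [ 0.009  0.001 -0.02 ] turn [-0.0007  0.0006 -0.5002]
```

Emit:
{"api": "servo_tool", "payload": {"deltas": [[[1, 0.008, 0.003, 0, 0, 0, -0.045], [1, 0.008, 0.003, 0, 0, 0, -0.09], [1, 0.008, 0.003, 0, 0, 0, -0.135], [1, 0.008, 0.003, 0, 0, 0, -0.18], [1, 0.008, 0.003, 0, 0, 0, -0.225], [1, 0.008, 0.003, 0, 0, 0, -0.27], [1, 0.008, 0.003, 0, 0, 0, -0.315], [1, 0.008, 0.003, 0, 0, 0, -0.35]]]}}

```text
t: 14.05
tcp_pos: [0.421, 0.009, 0.1481]
orientation: [-2.65, -1.685, 0.002]
wrist_force: [0.3, -0.4, -0.4]
grip_width: 1.004
```

Emit:
{"api": "servo_tool", "payload": {"deltas": [[[1, 0, 0, 0, 0, 0, -0.045], [1, 0, 0, 0, 0, 0, -0.09], [1, 0, 0, 0.1, 0, 0, -0.135], [1, 0, 0, 0.2, 0, 0, -0.15], [1, 0, 0, 0.4, 0, 0, -0.15], [1, 0, 0, 0.4, 0, 0, -0.15], [1, 0, 0, 0.4, 0, 0, -0.15], [1, 0, 0, 0.4, 0, 0, -0.15]]]}}

```text
t: 14.85
tcp_pos: [0.422, 0.009, 0.1019]
orientation: [2.191, 2.251, 0.001]
wrist_force: [-0.2, 0.2, -0.5]
grip_width: 0.998
```

```bash
python3 - <<'E'
from h import *
mv((.4207,.0096,.035),91.6)
E
```

```text
t 14.85 tcp [0.422  0.009  0.1019] az 91.56 tilt [ 0.0007 -0.0001] F [-0.2  0.2 -0.5] g 0.998 q [-0.1  -0.28  2.1  -0.    1.33 -1.7 ]
shift [ 0.006 -0.011  0.558] turn [ 0.0002  0.     -0.0002]
```

Emit:
{"api": "servo_tool", "payload": {"deltas": [[[1, 0.006, -0.01, 0.15, 0, 0, 0], [1, 0.006, -0.01, 0.3, 0, 0, 0], [1, 0.006, -0.01, 0.42, 0, 0, 0], [1, 0.006, -0.01, 0.5, 0, 0, 0], [1, 0.006, -0.01, 0.558, 0, 0, 0], [1, 0.006, -0.01, 0.558, 0, 0, 0], [0.3, 0.006, -0.01, 0.558, 0, 0, 0], [-0.2, 0.006, -0.01, 0.558, 0, 0, 0]]], "grip_force": 15}}

```text
t: 15.65
tcp_pos: [0.4211, 0.0096, 0.0349]
orientation: [2.19, 2.251, 0.001]
wrist_force: [0.4, -0.1, -0.3]
grip_width: 0.876
```

Emit:
{"api": "servo_tool", "payload": {"deltas": [[[-1, 0, 0, 0, 0, 0, 0], [-1, 0, 0, 0, 0, 0, 0], [-1, 0, 0, 0, 0, 0, 0], [-1, 0, 0, 0, 0, 0, 0], [-1, 0, 0, 0, 0, 0, 0], [-1, 0, 0, 0, 0, 0, 0], [-1, 0, 0, 0, 0, 0, 0], [-1, 0, 0, 0, 0, 0, 0]]], "grip_force": 20}}

```text
t: 16.45
tcp_pos: [0.4203, 0.0097, 0.0341]
orientation: [-2.191, -2.252, 0.0]
wrist_force: [-0.4, -0.4, -0.3]
grip_width: 0.363
```

```bash
python3 - <<'E'
from h import *
info()
E
```

```text
t 16.45 tcp [0.4203 0.0097 0.0341] az 91.57 tilt [-0.0001 -0.    ] F [-0.4 -0.4 -0.3] g 0.363 q [-0.1  -0.19  2.16 -0.    1.18 -1.7 ]
```

The grip is 33.8 mm, matching the 34 mm y size. I lift and carry the cartridge over the dock.

Emit:
{"api": "servo_tool", "payload": {"deltas": [[[-1, 0, 0, -0.12, 0, 0, 0], [-1, 0, 0, -0.3, 0, 0, 0], [-1, 0, 0, -0.5, 0, 0, 0], [-1, 0, 0, -0.7, 0, 0, 0], [-1, 0, 0, -0.88, 0, 0, 0], [-1, 0, 0, -0.96, 0, 0, 0], [-1, 0, 0, -0.96, 0, 0, 0], [-1, 0, 0, -0.96, 0, 0, 0]]]}}

```text
t: 17.25
tcp_pos: [0.4198, 0.0097, 0.1482]
orientation: [-2.19, -2.251, 0.001]
wrist_force: [-0.4, 0.1, -2.2]
grip_width: 0.363
```

Emit:
{"api": "servo_tool", "payload": {"deltas": [[[-1, 0.2, 0.05, 0, 0, 0, 0], [-1, 0.45, 0.11, 0, 0, 0, 0], [-1, 0.65, 0.16, 0, 0, 0, 0], [-1, 0.83, 0.208, 0, 0, 0, 0], [-1, 0.83, 0.208, 0, 0, 0, 0], [-1, 0.83, 0.208, 0, 0, 0, 0], [-1, 0.83, 0.208, 0, 0, 0, 0], [-1, 0.83, 0.208, 0, 0, 0, 0]]]}}

```text
t: 18.05
tcp_pos: [0.4423, 0.1091, 0.1488]
orientation: [-2.192, -2.25, 0.001]
wrist_force: [0.6, -0.9, -2.4]
grip_width: 0.366
```

Emit:
{"api": "servo_tool", "payload": {"deltas": [[[-1, 0.2, 0.05, 0, 0, 0, 0], [-1, 0.45, 0.11, 0, 0, 0, 0], [-1, 0.65, 0.16, 0, 0, 0, 0], [-1, 0.83, 0.208, 0, 0, 0, 0], [-1, 0.83, 0.208, 0, 0, 0, 0], [-1, 0.83, 0.208, 0, 0, 0, 0], [-1, 0.83, 0.208, 0, 0, 0, 0], [-1, 0.83, 0.208, 0, 0, 0, 0]]]}}

```text
t: 18.85
tcp_pos: [0.4648, 0.2092, 0.1493]
orientation: [2.192, 2.25, -0.0]
wrist_force: [-0.6, 0.0, -2.3]
grip_width: 0.367
```

```bash
python3 - <<'E'
from h import *
mv((.4646,.2101,.065),91.6)
E
```

```text
t 18.85 tcp [0.4648 0.2092 0.1493] az 91.5 tilt [-0.     -0.0002] F [-0.6  0.  -2.3] g 0.367 q [ 0.32 -0.07  1.82 -0.    1.39 -1.27]
shift [ 0.008 -0.001  0.702] turn [-0.      0.0001 -0.0006]
```

Emit:
{"api": "servo_tool", "payload": {"deltas": [[[-1, 0.008, -0.001, 0.1, 0, 0, 0], [-1, 0.008, -0.001, 0.2, 0, 0, 0], [-1, 0.008, -0.001, 0.3, 0, 0, 0], [-1, 0.008, -0.001, 0.4, 0, 0, 0], [-1, 0.008, -0.001, 0.5, 0, 0, 0], [-1, 0.008, -0.001, 0.58, 0, 0, 0], [-1, 0.008, -0.001, 0.63, 0, 0, 0], [-1, 0.008, -0.001, 0.63, 0, 0, 0]]]}}

```text
t: 19.65
tcp_pos: [0.464, 0.2109, 0.0725]
orientation: [-2.19, -2.251, 0.003]
wrist_force: [0.5, -0.2, -1.5]
grip_width: 0.365
```

```bash
python3 - <<'E'
from h import *
mv((.4646,.2101,.0445),91.6); save("w6",cam("wrist")); c=load("w6")
cr=c[0][60:360,120:520]; cv2.imwrite("pics/w6c.png",cv2.resize(np.clip(cr.astype(float)*1.8,0,255).astype(np.uint8),(800,600),interpolation=cv2.INTER_CUBIC)[:,:,::-1])
E
```

```text
t 19.65 tcp [0.464  0.2109 0.0725] az 91.57 tilt [-0.0017 -0.0006] F [ 0.5 -0.2 -1.5] g 0.365 q [ 0.33  0.01  1.89 -0.    1.24 -1.27]
shift [-0.007  0.006  0.233] turn [-0.0005  0.0002 -0.0002]
```

View pics/w6c.png

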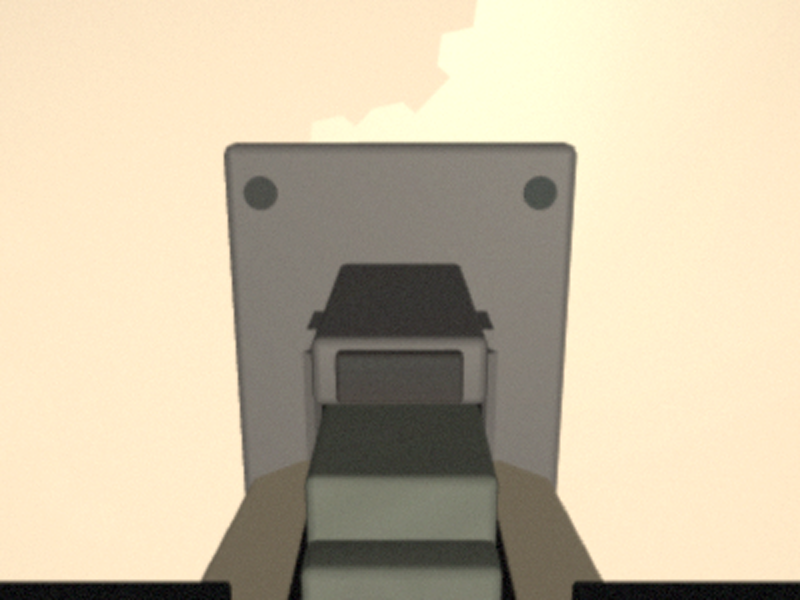

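The cartridge (crop x 308–498) is centred on the post (313–487), aligned and with its step to the front. I lower it slowly.

Emit:
{"api": "servo_tool", "payload": {"deltas": [[[-1, -0.006, 0.005, 0.03, 0, 0, 0], [-1, -0.006, 0.005, 0.06, 0, 0, 0], [-1, -0.006, 0.005, 0.09, 0, 0, 0], [-1, -0.006, 0.005, 0.12, 0, 0, 0], [-1, -0.006, 0.005, 0.14, 0, 0, 0], [-1, -0.006, 0.005, 0.16, 0, 0, 0], [-1, -0.006, 0.005, 0.175, 0, 0, 0], [-1, -0.006, 0.005, 0.175, 0, 0, 0]]]}}

```text
t: 20.5
tcp_pos: [0.4651, 0.2104, 0.0524]
orientation: [-2.191, -2.252, 0.001]
wrist_force: [-0.3, -0.2, -1.9]
grip_width: 0.364
```

```bash
python3 - <<'E'
from h import *
mv((.4646,.2101,.0441),91.6)
E
```

```text
t 20.5 tcp [0.4651 0.2104 0.0524] az 91.57 tilt [-0.0004 -0.0002] F [-0.3 -0.2 -1.9] g 0.364 q [ 0.32  0.04  1.9  -0.    1.2  -1.27]
shift [-0.002 -0.004  0.069] turn [-0.0001  0.     -0.0002]
```

Emit:
{"api": "servo_tool", "payload": {"deltas": [[[-1, 0, -0.002, 0.015, 0, 0, 0], [-1, 0, -0.002, 0.03, 0, 0, 0], [-1, 0, -0.002, 0.042, 0, 0, 0], [-1, 0, -0.002, 0.052, 0, 0, 0], [-1, 0, -0.002, 0.06, 0, 0, 0], [-1, 0, -0.002, 0.065, 0, 0, 0], [-1, 0, -0.002, 0.068, 0, 0, 0], [-1, 0, -0.002, 0.068, 0, 0, 0]]]}}

```text
t: 21.3
tcp_pos: [0.465, 0.2104, 0.0445]
orientation: [-2.191, -2.252, 0.0]
wrist_force: [-0.2, -0.2, -2.1]
grip_width: 0.364
```

```bash
python3 - <<'E'
from h import *
mv((.4646,.2101,.0441),91.6)
E
```

```text
t 21.3 tcp [0.465  0.2104 0.0445] az 91.56 tilt [-0.0001 -0.    ] F [-0.2 -0.2 -2.1] g 0.364 q [ 0.32  0.05  1.91  0.    1.19 -1.27]
shift [-0.003 -0.004  0.003] turn [-0.      0.     -0.0002]
```

Emit:
{"api": "servo_tool", "payload": {"deltas": [[[-1, -0.001, -0.002, 0.003, 0, 0, 0], [-1, -0.001, -0.002, 0.006, 0, 0, 0], [-1, -0.001, -0.002, 0.009, 0, 0, 0], [-1, -0.001, -0.002, 0.011, 0, 0, 0], [-1, -0.001, -0.002, 0.011, 0, 0, 0], [-1, -0.001, -0.002, 0.011, 0, 0, 0], [-1, -0.001, -0.002, 0.011, 0, 0, 0], [-1, -0.001, -0.002, 0.011, 0, 0, 0]]]}}

```text
t: 22.1
tcp_pos: [0.465, 0.2104, 0.0441]
orientation: [2.191, 2.252, 0.0]
wrist_force: [-3.6, -1.0, 7.2]
grip_width: 0.367
```

```bash
python3 - <<'E'
from h import *
info()
E
```

```text
t 22.1 tcp [0.465  0.2104 0.0441] az 91.57 tilt [0.0004 0.0001] F [-3.6 -1.   7.2] g 0.367 q [ 0.32  0.05  1.91 -0.    1.18 -1.27]
```

It makes contact at TCP z = 0.0441, exactly the home height, with +9 N. I release and rise.

Emit:
{"api": "servo_tool", "payload": {"deltas": [[[-1, 0, 0, -0.003, 0, 0, 0], [-0.2, 0, 0, -0.003, 0, 0, 0], [0.1, 0, 0, -0.003, 0, 0, 0], [0.5, 0, 0, -0.003, 0, 0, 0], [1, 0, 0, -0.003, 0, 0, 0], [1, 0, 0, -0.003, 0, 0, 0], [1, 0, 0, -0.003, 0, 0, 0], [1, 0, 0, -0.003, 0, 0, 0]]]}}

```text
t: 22.9
tcp_pos: [0.4648, 0.2103, 0.0435]
orientation: [2.191, 2.252, -0.0]
wrist_force: [0.1, -0.2, -0.3]
grip_width: 0.87
```

Emit:
{"api": "servo_tool", "payload": {"deltas": [[[1, 0, 0, -0.2, 0, 0, 0], [1, 0, 0, -0.5, 0, 0, 0], [1, 0, 0, -0.8, 0, 0, 0], [1, 0, 0, -1, 0, 0, 0], [1, 0, 0, -1, 0, 0, 0], [1, 0, 0, -1, 0, 0, 0], [1, 0, 0, -1, 0, 0, 0], [1, 0, 0, -1, 0, 0, 0]]]}}

```text
t: 23.7
tcp_pos: [0.4638, 0.2099, 0.1617]
orientation: [-2.19, -2.251, 0.004]
wrist_force: [0.3, 0.1, 0.4]
grip_width: 0.999
```

Emit:
{"api": "servo_tool", "payload": {"deltas": [[[-0.5, 0, -0.2, -0.3, 0, 0, 0], [-1, 0, -0.4, -0.6, 0, 0, 0], [-1, 0, -0.6, -0.9, 0, 0, 0], [-1, 0, -0.7, -1, 0, 0, 0], [-1, 0, -0.7, -1, 0, 0, 0], [-1, 0, -0.7, -1, 0, 0, 0], [-1, 0, -0.7, -1, 0, 0, 0], [-1, 0, -0.7, -1, 0, 0, 0]]]}}

```text
t: 24.5
tcp_pos: [0.3807, 0.2076, 0.2816]
orientation: [-2.19, -2.25, 0.005]
wrist_force: [-0.0, 0.2, 0.0]
grip_width: 0.36
```

```bash
python3 - <<'E'
from h import *
info(); save("w7",cam("wrist")); save("side7",cam("side")); c=load("w7"); s=load("side7")
a=np.clip(cv2.resize(c[0][120:420,200:440],(480,600),interpolation=cv2.INTER_CUBIC)*1.4,0,255); b=cv2.resize(s[0][130:250,240:304],(320,600),interpolation=cv2.INTER_CUBIC)
cv2.imwrite("pics/m7.png",np.hstack([a,b])[:,:,::-1])
E
```

```text
t 24.5 tcp [0.3807 0.2076 0.2816] az 91.54 tilt [-0.003  -0.0013] F [-0.   0.2  0. ] g 0.36 q [ 0.38 -0.35  1.82 -0.    1.67 -1.22][ WARN:0@4.081] global loadsave.cpp:1063 imwrite_ Unsupported depth image for selected encoder is fallbacked to CV_8U.
```

View pics/m7.png

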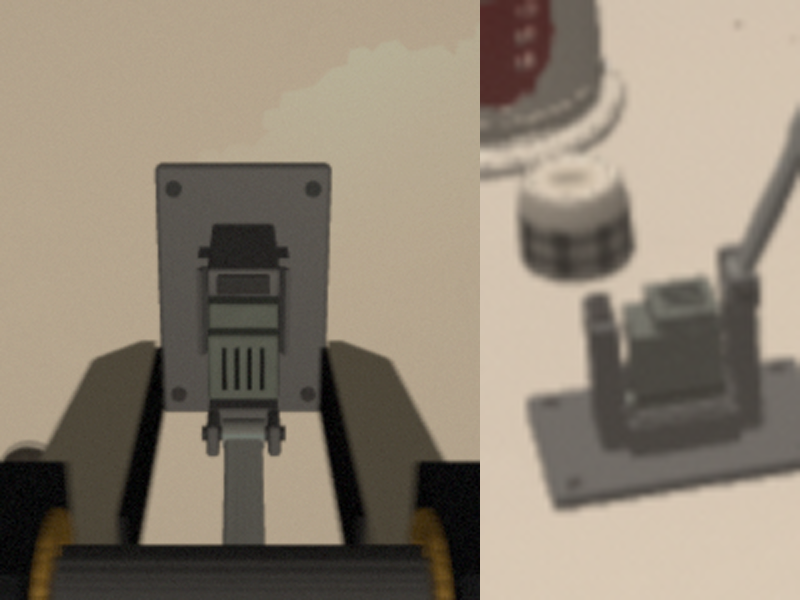

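The cartridge sits deep in the pocket, square and with its step to the front. The lever leans back freely. Next I triangulate the lever's pad.

```bash
python3 - <<'E'
from h import *
t,s=load("top0"),load("side0")
X,e=tri(t,(221.5,218),s,(305.2,156)); print(X.round(4),round(e,4))
a=np.radians(1.6); ex=np.array([np.cos(a),np.sin(a),0]); P=np.array([.4648,.2101,.01]); H=P+.037*ex+[0,0,.087]; print("hinge",H.round(4))
d=X-H; print("along x",(d@ex).round(4),"up",d[2].round(4),"len",np.linalg.norm(d).round(4),"angle",np.arctan2(d[2],-(d@ex)).round(3))
for th in (2.2,1.57,1.2,.9,.6,.3,0): print(th,(H-.088*np.cos(th)*ex+[0,0,.088*np.sin(th)]).round(4))
E
```

```text
[0.54   0.2107 0.1763] 0.0006
hinge [0.5018 0.2111 0.097 ]
along x 0.0382 up 0.0793 len 0.0881 angle 2.02
2.2 [0.5536 0.2126 0.1681]
1.57 [0.5017 0.2111 0.185 ]
1.2 [0.4699 0.2102 0.179 ]
0.9 [0.4471 0.2096 0.1659]
0.6 [0.4292 0.2091 0.1467]
0.3 [0.4177 0.2088 0.123 ]
0 [0.4138 0.2087 0.097 ]
```

The lever angle is 2.02 rad and its pad is 88.1 mm from the hinge, matching the 88 mm expected. With the fingers shut, I go over and behind the lever.

Emit:
{"api": "servo_tool", "payload": {"deltas": [[[-1, 0.01, 0.3, 0, 0, 0, 0], [-1, 0.01, 0.6, 0.05, 0, 0, 0], [-1, 0.01, 0.83, 0.15, 0, 0, 0], [-1, 0.01, 0.83, 0.15, 0, 0, 0], [-1, 0.01, 0.83, 0.15, 0, 0, 0], [-1, 0.01, 0.83, 0.15, 0, 0, 0], [-1, 0.01, 0.83, 0.15, 0, 0, 0], [-1, 0.01, 0.83, 0.15, 0, 0, 0]]]}}

```text
t: 25.4
tcp_pos: [0.4801, 0.2122, 0.2665]
orientation: [2.19, 2.252, 0.002]
wrist_force: [-0.2, -0.6, -0.4]
grip_width: 0.006
```

Emit:
{"api": "servo_tool", "payload": {"deltas": [[[-1, 0, 0.3, 0, 0, 0, 0], [-1, 0, 0.6, 0.05, 0, 0, 0], [-1, 0, 0.83, 0.15, 0, 0, 0], [-1, 0, 0.83, 0.15, 0, 0, 0], [-1, 0, 0.83, 0.15, 0, 0, 0], [-1, 0, 0.83, 0.15, 0, 0, 0], [-1, 0, 0.83, 0.15, 0, 0, 0], [-1, 0, 0.83, 0.15, 0, 0, 0]]]}}

```text
t: 26.2
tcp_pos: [0.5796, 0.2149, 0.2488]
orientation: [2.19, 2.252, 0.002]
wrist_force: [-0.7, -0.1, -0.2]
grip_width: 0.007
```

```bash
python3 - <<'E'
from h import *
mv((.582,.2125,.163),91.6)
E
```

```text
t 26.2 tcp [0.5796 0.2149 0.2488] az 91.6 tilt [0.0016 0.0005] F [-0.7 -0.1 -0.2] g 0.007 q [ 0.27  0.17  1.39  0.    1.58 -1.33]
shift [-0.021  0.018  0.715] turn [ 0.0005 -0.0002 -0.    ]
```

Emit:
{"api": "servo_tool", "payload": {"deltas": [[[-1, -0.02, 0.018, 0.15, 0, 0, 0], [-1, -0.02, 0.018, 0.3, 0, 0, 0], [-1, -0.02, 0.018, 0.45, 0, 0, 0], [-1, -0.02, 0.018, 0.6, 0, 0, 0], [-1, -0.02, 0.018, 0.7, 0, 0, 0], [-1, -0.02, 0.018, 0.7, 0, 0, 0], [-1, -0.02, 0.018, 0.7, 0, 0, 0], [-1, -0.02, 0.018, 0.7, 0, 0, 0]]]}}

```text
t: 27.0
tcp_pos: [0.5829, 0.2125, 0.1651]
orientation: [2.19, 2.251, 0.003]
wrist_force: [0.3, -0.7, 0.3]
grip_width: 0.008
```

Emit:
{"api": "servo_tool", "payload": {"deltas": [[[-1, 0, -0.08, 0, 0, 0, 0], [-1, 0, -0.16, 0, 0, 0, 0], [-1, 0, -0.24, 0, 0, 0, 0], [-1, 0, -0.32, 0, 0, 0, 0], [-1, 0, -0.4, 0, 0, 0, 0], [-1, 0, -0.48, 0, 0, 0, 0], [-1, 0, -0.56, 0, 0, 0, 0], [-1, 0, -0.6, 0, 0, 0, 0]]]}}

```text
t: 27.8
tcp_pos: [0.5092, 0.2103, 0.1636]
orientation: [-2.191, -2.252, 0.0]
wrist_force: [1.5, 1.1, 0.7]
grip_width: 0.007
```

```bash
python3 - <<'E'
from h import *
mv((.44,.2095,.163),91.6); save("side8",cam("side"))
E
```

```text
t 27.8 tcp [0.5092 0.2103 0.1636] az 91.58 tilt [-0.0001 -0.    ] F [1.5 1.1 0.7] g 0.007 q [ 0.3   0.03  1.69 -0.    1.42 -1.3 ]
shift [ 0.009 -0.577  0.005] turn [-0.      0.     -0.0001]
```

Emit:
{"api": "servo_tool", "payload": {"deltas": [[[-1, 0.005, -0.08, 0, 0, 0, 0], [-1, 0.005, -0.16, 0, 0, 0, 0], [-1, 0.005, -0.24, 0, 0, 0, 0], [-1, 0.005, -0.32, 0, 0, 0, 0], [-1, 0.005, -0.4, 0, 0, 0, 0], [-1, 0.005, -0.46, 0, 0, 0, 0], [-1, 0.005, -0.52, 0, 0, 0, 0], [-1, 0.005, -0.55, 0, 0, 0, 0]]]}}

```text
t: 28.65
tcp_pos: [0.4435, 0.2091, 0.1636]
orientation: [-2.191, -2.252, 0.0]
wrist_force: [0.9, -0.3, 0.6]
grip_width: 0.005
```

```bash
python3 - <<'E'
from h import *
mv((.44,.2095,.163),91.6); save("side9",cam("side")); s=load("side9")
cv2.imwrite("pics/s9.png",cv2.resize(s[0][100:240,220:400],(720,560),interpolation=cv2.INTER_CUBIC)[:,:,::-1])
E
```

```text
t 28.65 tcp [0.4435 0.2091 0.1636] az 91.58 tilt [-0.0001  0.    ] F [ 0.9 -0.3  0.6] g 0.005 q [ 0.34 -0.14  1.86  0.    1.42 -1.26]
shift [ 0.004 -0.029  0.005] turn [-0.     -0.     -0.0001]
```

View pics/s9.png

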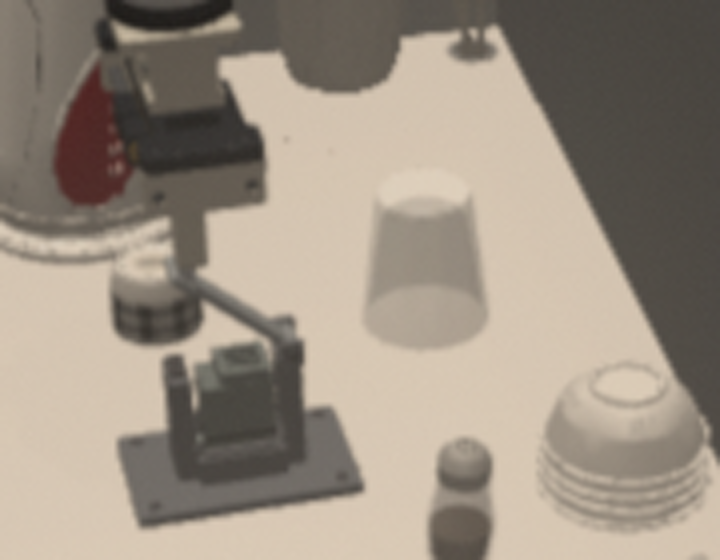

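The lever has swung forward to roughly 0.75 rad, with its pad just in front of the fingertip. Now I press it down from above.

Emit:
{"api": "servo_tool", "payload": {"deltas": [[[-1, 0, 0, 0.06, 0, 0, 0], [-1, 0, 0, 0.12, 0, 0, 0], [-1, 0, 0, 0.18, 0, 0, 0], [-1, 0, 0, 0.24, 0, 0, 0], [-1, 0, 0, 0.3, 0, 0, 0], [-1, 0, 0, 0.35, 0, 0, 0], [-1, 0, 0, 0.4, 0, 0, 0], [-1, 0, 0, 0.42, 0, 0, 0]]]}}

```text
t: 29.5
tcp_pos: [0.4438, 0.209, 0.1122]
orientation: [-2.191, -2.251, 0.002]
wrist_force: [-0.9, -0.1, 1.5]
grip_width: 0.005
```

```bash
python3 - <<'E'
from h import *
mv((.425,.209,.101),91.6)
E
```

```text
t 29.5 tcp [0.4438 0.209  0.1122] az 91.57 tilt [-0.0011 -0.0003] F [-0.9 -0.1  1.5] g 0.005 q [ 0.34 -0.09  1.91  0.    1.32 -1.26]
shift [ 0.004 -0.156  0.094] turn [-0.0003  0.0001 -0.0002]
```

Emit:
{"api": "servo_tool", "payload": {"deltas": [[[-1, 0, 0, -0.12, 0, 0, 0], [-1, 0, 0, -0.14, 0, 0, 0], [-1, 0, -0.15, -0.14, 0, 0, 0], [-1, 0, -0.15, -0.1, 0, 0, 0], [-1, 0, -0.15, -0.03, 0, 0, 0], [-1, 0, -0.15, 0.03, 0, 0, 0], [-1, 0, -0.15, 0.07, 0, 0, 0], [-1, 0, -0.15, 0.09, 0, 0, 0]]]}}

```text
t: 30.3
tcp_pos: [0.4259, 0.2084, 0.1013]
orientation: [-2.191, -2.251, 0.002]
wrist_force: [-0.6, 0.1, 1.0]
grip_width: 0.006
```

Emit:
{"api": "servo_tool", "payload": {"deltas": [[[-1, 0, 0, 0.005, 0, 0, 0], [-1, 0, 0, 0.01, 0, 0, 0], [-1, 0, 0, 0.015, 0, 0, 0], [-1, 0, 0, 0.018, 0, 0, 0], [-1, 0, 0, 0.018, 0, 0, 0], [-1, 0, 0, 0.018, 0, 0, 0], [-1, 0, 0, 0.018, 0, 0, 0], [-1, 0, 0, 0.018, 0, 0, 0]]]}}

```text
t: 31.1
tcp_pos: [0.4263, 0.2086, 0.1011]
orientation: [2.191, 2.252, -0.0]
wrist_force: [-5.1, -0.8, 8.9]
grip_width: 0.005
```

```bash
python3 - <<'E'
from h import *
info()
E
```

```text
t 31.1 tcp [0.4263 0.2086 0.1011] az 91.57 tilt [ 0.0001 -0.0001] F [-5.1 -0.8  8.9] g 0.005 q [ 0.35 -0.12  1.96 -0.    1.3  -1.25]
```

The tip meets a hard stop at z = 0.1011, where the lever's shut top is predicted to be 0.101. I retreat and check.

Emit:
{"api": "servo_tool", "payload": {"deltas": [[[-1, 0, 0, -0.3, 0, 0, 0], [-1, 0, 0, -0.6, 0, 0, 0], [-1, 0, 0, -0.9, 0, 0, 0], [-1, 0, -0.2, -1, 0, 0, 0], [-1, 0, -0.4, -1, 0, 0, 0], [-1, 0, -0.4, -1, 0, 0, 0], [-1, 0, -0.4, -1, 0, 0, 0], [-1, 0, -0.4, -1, 0, 0, 0]]]}}

```text
t: 31.9
tcp_pos: [0.3787, 0.2073, 0.22]
orientation: [2.191, 2.251, 0.0]
wrist_force: [-0.1, 0.3, -0.1]
grip_width: 0.007
```

```bash
python3 - <<'E'
from h import *
info(); save("w10",cam("wrist")); c=load("w10"); save("side10",cam("side")); s=load("side10")
a=np.clip(cv2.resize(c[0][120:420,200:440],(480,600),interpolation=cv2.INTER_CUBIC)*1.4,0,255).astype(np.uint8); b=cv2.resize(s[0][150:240,244:304],(320,480),interpolation=cv2.INTER_CUBIC)
cv2.imwrite("pics/m10.png",np.hstack([a,cv2.copyMakeBorder(b,0,120,0,0,cv2.BORDER_CONSTANT)])[:,:,::-1])
save("top10",cam("top")); d=cv2.absdiff(load("top0")[0],load("top10")[0]).max(2)
for n,(x,y) in dict(salt=(279,210),tea=(318,221),mill=(371,180),cup=(155,267),tumb=(172,195),mug=(480,220)).items(): print(n,d[y-20:y+20,x-20:x+20].mean().round(1))
E
```

```text
t 31.9 tcp [0.3787 0.2073 0.22  ] az 91.56 tilt [ 0.0002 -0.0001] F [-0.1  0.3 -0.1] g 0.007 q [ 0.38 -0.34  1.93 -0.    1.56 -1.22]
salt 2.4
tea 2.3
mill 3.2
cup 65.5
tumb 2.3
mug 2.0
```

View pics/m10.png

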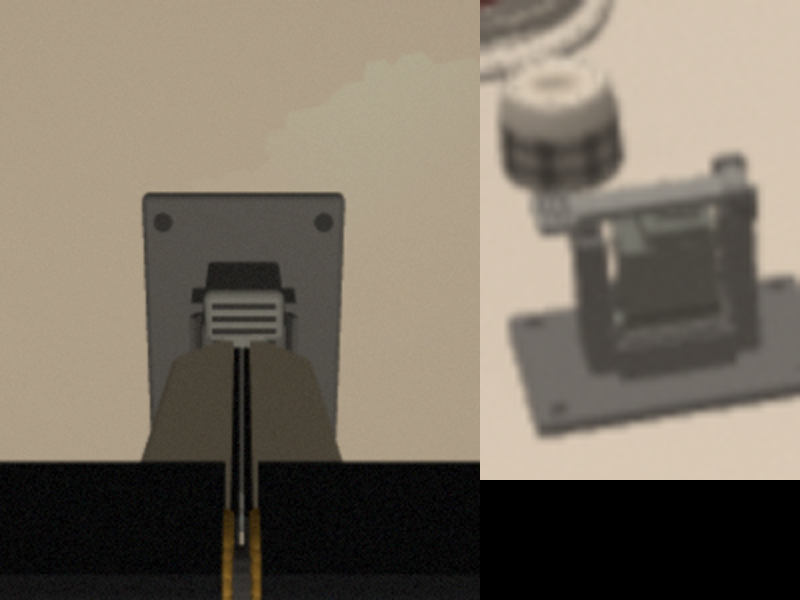

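The lever lies level over the seated cartridge and nothing is touched. The cup's 65.5 difference in the top view could just be the arm covering it, so I check the cup in the side view and then hand in.

```bash
python3 - <<'E'
from h import *
d=cv2.absdiff(load("side0")[0],load("side10")[0]).max(2)
v=d[175:186,250:268].mean(); print("cup diff side",v.round(1)); info()
if v<10: print(order.sign_off())
E
```

```text
cup diff side 1.9
t 32.05 tcp [0.3785 0.2072 0.2198] az 91.54 tilt [-0.0007 -0.0003] F [ 0.7  0.1 -0.3] g 0.004 q [ 0.38 -0.34  1.93 -0.    1.56 -1.22]
the job is handed in; nothing more can be done
None
```

The cartridge is in the dock pocket with the lever shut over it, and I handed the job in at about 32 s of the 72 s limit; no verdict is reported.

I lifted the cartridge from the holder by its x faces and stood it on free worktop at about (0.421, 0.010). There I let it go and took it again by its y faces. I then lowered it into the pocket, let go, pulled the lever over from 2.02 rad and pressed it shut.

**Last checks:**
- **Grips:** the fingers measured 45.9 mm on the x faces and 33.8 mm on the y faces, against 46 and 34 mm.
- **Seating:** it touched down at exactly the home height (TCP 0.0441 m) with about 9 N, and the view afterwards showed it square, step to the front.
- **Lever:** it met its hard stop at 0.1011 m, against 0.101 m predicted, and the side view shows it level. I did not measure its angle after the retreat.
- **Bystanders:** before-and-after pictures are unchanged for all six. In the top view the cup differed by 65.5, which I took as the arm covering it; the side view showed it unmoved (1.9).
- **Robot:** it ended clear of everything with wrist force near zero.

The only small disagreement was in measured heights: the cartridge top and dock post came out 1–3 mm below the stated heights, within what I allowed for calibration and corner-picking error. No check failed.

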